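# Load the wash basket and hang it in the dip tank

### The job

The drilled valve block standing loose in the open bench vice is ready for washing. Set it down in the hook-on wire basket where the basket stands on the bench, then take the loaded basket by its upright grip and hang it level inside the empty dip tank, its bent lip hooked over the rim of the tank's near long side. Do not drop either of them, and leave the other things on the bench alone.

Things in the scene. Friction and masses are not known exactly. Their poses are not given: they have to be found in the camera images.
- block: Drilled aluminium valve block, 36 (x) x 46 (y) x 56 (z) mm, 0.2 kg, dark round ports on its top and x faces. Origin at the centre of its underside, z up; axes along the vice's. It starts upright in the vice on the steps of the jaws, with 4 mm of play in all between them in x, its lowest 20 mm between the jaws, 36 mm clear above them; it lifts straight out.
- block_center (a point): Centre of the valve block, 28 mm above its underside.
- vice: Dark bench vice, fixed, already open; nothing on it is worked. Origin on the bench under the middle of the jaw gap; x from the screw handle (robot's side) to the fixed jaw, y along the jaws. Jaws 100 mm wide, 44 mm apart, tops 155 mm above the bench; the block stands on steps 135 mm above the bench. The handle reaches 220 mm to -x, the body 145 mm to +x; all else is as low or lower.
- basket: Hook-on steel wire basket, loose on the bench, open at the top, 120 (x) x 140 (y) x 55 (z) mm outside, walls and floor 4 mm, 0.22 kg. Origin at the centre of its underside, z up; -x is its back, with hook and grip. Once hung it settles back against the tank's wall, tilted by up to about 0.08 rad, its underside about 82 mm below the rim's top.
- basket_lip (a point): Point on the basket's bent lip, x = -75.5, z = 56 mm in its frame. The hook is a 60 mm wide, 3 mm thick strip in the plane of the back (outer face x = -60 mm), rising to z = 85 mm, bent outward and down. Inside the bend it is 14 mm wide (x = -60 to -74 mm), its roof at z = 82 mm. The lip is straight down to z = 55 mm, then flares outward to x = -83 mm at z = 47 mm.
- basket_grip (a point): Place to pinch the basket: x = -59, y = 0, z = 109 mm in its frame, on the upright black grip above the hook, a plate 12 mm thick in x, 50 mm wide in y, from z = 85 to 129 mm. Pinch firmly (60 N or more) across its thickness: the load hangs about 60 mm in front of it.
- tank: Empty open stainless dip tank, fixed. 220 (x) x 260 (y) mm over the walls, 150 mm high, walls and floor 4 mm. Origin on the bench under its centre; x points away from the robot within 0.2 rad, y along the long sides; the near long side is at -x. Carry handles stick out 31 mm at the short ends, a drain cock on the far side.
- tank_rim (a point): Top of the rim at the middle of the tank's near long side: x = -110.5, y = 0, z = 150 mm in the tank's frame. The rim is a round bead 9 mm thick rolled outward, here from x = -106 mm (flush with the wall's inner face) to x = -115 mm.
- billet: Bystander: plain undrilled aluminium block of the same size as the valve block, standing on the bench. Origin under its centre.
- wrench: Bystander: 160 mm steel wrench lying on the bench near the robot. Its origin lies at its middle.
- nut: Bystander: large steel hex nut, 36 mm across flats, 18 mm high. Origin under its centre.
- pipe_ring: Bystander: dark steel pipe ring, 60 mm outside, 25 mm high. Origin under its centre.
- bush: Bystander: brass flanged bush, 52 mm across the flange, 34 mm high. Origin under its centre.
- oil: Bystander: grey oil bottle, 52 mm across, 130 mm high, behind the work area. Origin under its centre.
Things that resemble listed ones, but are neither listed nor needed, are in the scene too. Leave any blue or brown look-alike of the block alone. What is shaped like the basket but red is not meant.

How it is judged:
By the outcome, as a careful person would: the job done as asked, in the order asked, and still so for the second after the job is handed in, with the robot touching nothing.
It also fails if it takes over 59 s, if anything falls off the work surface, if the arm or the gripper's body presses on something with over 40 N, if the wrist force passes 120 N, or if a joint passes its speed limit or range.

### The arm

A 6-joint arm with a two-finger parallel gripper is mounted at the origin on the work surface. World frame = base frame: x ahead of the robot, y to its left, z up, the work surface at z = 0. Lengths are in m, angles in rad, forces in N, time in s.
With the tool pointing down it reaches from about 0.325 to 0.875 m from the base axis. Payload 4.4 kg.
Tool frame: the origin (TCP) lies on the centre line of the jaws, within the pads' length; the fingertips stand 14 mm ahead of it and the grasp point (between the pads) lies 5 mm behind it; z points along the fingers, y is the direction in which the jaws open and shut (so a half turn about z gives the same grasp; the last joint's range is limited). The gripper opens to 85 mm and grips with 20 to 120 N. Pads are 22 mm wide; open, the fingers measure 114 mm over their backs; the gripper's body (76 mm by 85 mm) begins 54 mm behind the grasp point. The pads swing forward as they close: fully open they stand 13 mm farther back than shut.
Start: joints at [0.99, 0.207, 1.542, -0, 1.393, -0.15], TCP at [0.24, 0.522, 0.245] pointing down, gripper open.
Joint ranges: [-2.73, 2.73], [-0.86, 2.22], [0.23, 2.46], [-1.11, 4.25], [0.08, 2.63], [-2.82, 2.82]. Speed limits (rad/s): [2.79, 2.79, 3.14, 3.14, 3.14, 3.14].

### API

Orientations are given as a unit quaternion [x, y, z, w].
In Python, from rig import status, eyes, job_done gives the robot as it stands. The module is installed in compiled form; this text tells all that it offers.
- The arm moves only by the shell command python3 -m creep 'ROWS' [FORCE]. ROWS is JSON, one flat list of numbers, 5 for each row, row after row: the opening, from 0 (shut) to 1 (fully open), then the shift along the tool's x, y, z normalised to -1 to 1, where 1 is 0.5 m, then the turn about the tool's z normalised to -1 to 1, where 1 is 0.5 rad. In form: [fingers, dx, dy, dz, roll, fingers, dx, dy, dz, roll, ...]. A call has 1 to 5 rows; each row is the pose to reach, as a shift and turn from the pose measured when the call began, along the tool's axes at that moment; what a row does not reach only later rows make up. A row lasts 1/12 s, in which the tool goes at most 41.7 mm and 7.16 degrees, less where a joint would pass 70% of its speed; a pose out of reach is approached as far as the arm can. A call with a number of a shift or a turn outside -1 to 1 is refused whole. A call with a gripper value outside its range is refused whole. The fingers move at their own pace and stop on an object; FORCE is the grip in N (left out, the last holds). Time passes only in rows, so rows that repeat a pose let the fingers close. It gives the time, the measured TCP pose, the force and the opening at its end, in the units of the state.
- status.observe(): the state, without advancing time (a new reading comes with each control period).
- eyes.capture(name): name is "side" or "top"; returns a dict with "color" (384x512x3 uint8, red, green, blue), "vertical_fov" (degrees; the focal length in pixels is half the picture's height over the tangent of half this angle, whatever the lens; pixels are square), "cx", "cy" (the principal point, pixels), "k1" (the pictures are not rectified: a ray, as slopes to the right and down, at radius r is drawn at 1 + k1 r^2 times it, then the intrinsics apply), "R" (3x3) and "t" (3): a world point X has camera coordinates R X + t. Camera axes: x right, y down, z forward; pixel columns grow to the right and rows downward; lengths in m; the calibration is good to about 2 mm. A picture is of the moment at which its call begins. There is no depth.
- job_done(): hands the job in, once; it reports no verdict.
The state is a dict: "time_s": time; "joints": joint angles; "dq": joint speeds; "joint_efforts": joint torques, N m; "tcp_pos": TCP position; "eef_rot": TCP orientation; "contact_force": force on the tool from outside, world axes, zero at the start; "moment": the same for the moment, N m; "finger_gap": finger opening in m.
Only numpy, scipy, OpenCV 4.12 (cv2) and the standard library are available. Lean on these libraries where they do the work, as an engineer would, in place of code of your own. Each camera call takes 0.05 s, during which the arm holds its last target.

## Working session

There is one attempt and no reset: what is moved stays moved. The work goes in short steps, Python scripts to look and compute and a shell command to move; the robot and the scene stay as the last step left them, time stands still between calls to the robot, and variables do not carry over. Pictures are saved under pics/ and viewed, and the job is handed in when it is done.

```bash
mkdir -p pics; ls; cat > h.py <<'E'
import numpy as np, cv2, json
from rig import status, eyes
from scipy.spatial.transform import Rotation as Ro
def snap(n,fn):
    c=eyes.capture(n); cv2.imwrite('pics/'+fn+'.png',c['color'][:,:,::-1]); np.savez('pics/'+fn+'.npz',**c); return c
def load(fn): return dict(np.load('pics/'+fn+'.npz'))
def K(c):
    H=c['color'].shape[0]; f=H/2/np.tan(np.radians(float(c['vertical_fov']))/2); return f
def ray(c,u,v):
    f=K(c); d=np.array([[[ (u-c['cx'])/f,(v-c['cy'])/f ]]],float)
    xy=d[0,0]; x=xy.copy(); k=float(c['k1'])
    for _ in range(50): x=xy/(1+k*(x@x))
    R,t=np.array(c['R']),np.array(c['t'])
    return -R.T@t, R.T@np.array([x[0],x[1],1.])
def onz(c,u,v,z):
    o,d=ray(c,u,v); return o+d*(z-o[2])/d[2]
def proj(c,X):
    R,t=np.array(c['R']),np.array(c['t']); p=R@np.array(X,float)+t; s=p[:2]/p[2]; s=s*(1+float(c['k1'])*(s@s)); return s*K(c)+[c['cx'],c['cy']]
def tri(c1,p1,c2,p2):
    o1,d1=ray(c1,*p1);o2,d2=ray(c2,*p2); A=np.stack([d1,-d2],1); s=np.linalg.lstsq(A,o2-o1,rcond=None)[0]
    a=o1+d1*s[0];b=o2+d2*s[1]; return (a+b)/2,np.linalg.norm(a-b)
def st():
    s=status.observe(); return s
def rel(target,yaw=None):
    "shift in tool axes normalised to target TCP pos; tool axes yaw"
    s=st(); R=Ro.from_quat(s['eef_rot']); d=R.inv().apply(np.array(target)-s['tcp_pos'])/0.5
    m=R.as_matrix(); print('t',s['time_s'],'tcp',np.round(s['tcp_pos'],4),'yaxis',np.round(m[:,1],3),'z',np.round(m[:,2],3),'F',np.round(s['contact_force'],1),'gap',s['finger_gap'])
    print('rel norm',np.round(d,4))
    if yaw is not None: # desired direction (world angle) of tool y
        a=np.arctan2(m[1,1],m[0,1]); e=(yaw-a+np.pi/2)%np.pi-np.pi/2; print('roll norm (tool z down)',round(-e/0.5,3), 'j6',s['joints'][5])
E
python3 - <<'E'
from h import *
s=st(); print(s)
for n in('side','top'):
    c=snap(n,n+'0'); print(n,K(c),c['cx'],c['cy'],c['k1'],np.round(-np.array(c['R']).T@c['t'],3),np.round(c['R'],2).tolist())
E
```

```text
pics
{'time_s': 0.0, 'joints': array([ 9.89512890e-01,  2.07445108e-01,  1.54296014e+00, -2.79687202e-05,
        1.39347829e+00, -1.50540915e-01]), 'dq': array([ 0.00033132, -0.00058136,  0.00018554,  0.00014027, -0.0014975 ,
        0.00069651]), 'joint_efforts': array([-2.42506057e-04, -3.83032465e+01, -2.91592240e+01, -5.36885782e-04,
        1.06189842e-02,  3.04401044e-05]), 'tcp_pos': array([0.23972699, 0.52184872, 0.24410852]), 'eef_rot': array([ 2.13707561e-01,  9.76897009e-01, -1.07453384e-03, -3.96988821e-04]), 'contact_force': array([0.11950938, 0.52932122, 0.16224142]), 'moment': array([-0.01099806,  0.02332976,  0.03643009]), 'finger_gap': 0.08558690679461621}
side 471.82819025208545 251.51316055956286 193.8675350751421 0.004702804928548376 [-0.049 -0.76   1.063] [[0.79, -0.62, 0.01], [-0.45, -0.57, -0.69], [0.43, 0.54, -0.73]]
top 455.63528902643515 254.83444019689566 191.2968501654135 -0.17838712729146458 [ 0.226 -0.068  1.512] [[0.06, -1.0, 0.0], [-0.97, -0.06, -0.22], [0.22, 0.01, -0.98]]
```

View pics/side0.png

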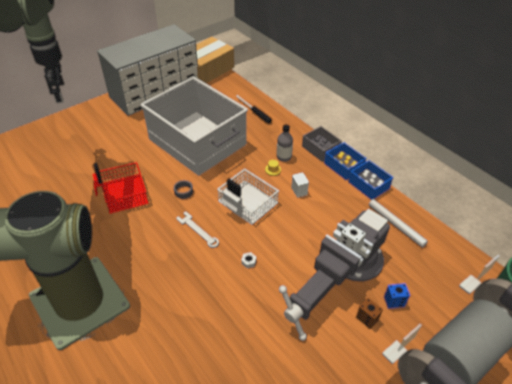

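View pics/top0.png

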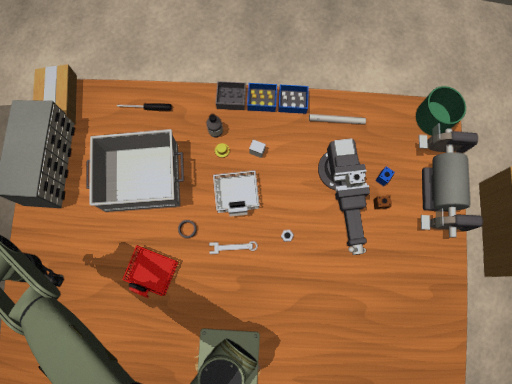

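Side view: the grey-white drilled block is in the vice at about (352,233), the white basket is at (247,197), and the tank is at (195,122). Top view: block (357,177), basket (237,193), tank (135,170). The look-alikes are a blue cube (386,176), a brown cube (383,202), the plain billet (258,148) and a red basket (151,270). Only the drilled block in the vice and the steel-white basket fit the description. I'll confirm both in enlarged crops.

```bash
python3 - <<'E'
import cv2,numpy as np
t=cv2.imread('pics/top0.png');s=cv2.imread('pics/side0.png')
def cr(i,x,y,w,h,k): return cv2.resize(i[y:y+h,x:x+w],None,fx=k,fy=k,interpolation=cv2.INTER_CUBIC)
a=cr(t,310,130,100,75,4);b=cr(s,310,190,100,75,4);c=cr(t,195,160,100,75,4);d=cr(s,200,160,100,75,4)
cv2.imwrite('pics/crop0.png',np.vstack([np.hstack([a,b]),np.hstack([c,d])]))
e=cr(t,80,120,110,100,5);f=cr(s,135,70,120,110,5)
cv2.imwrite('pics/tank0.png',cr(t,80,120,110,100,5));cv2.imwrite('pics/tank0s.png',cr(s,135,70,120,110,5))
E
```

```text
(no output)
```

View pics/crop0.png

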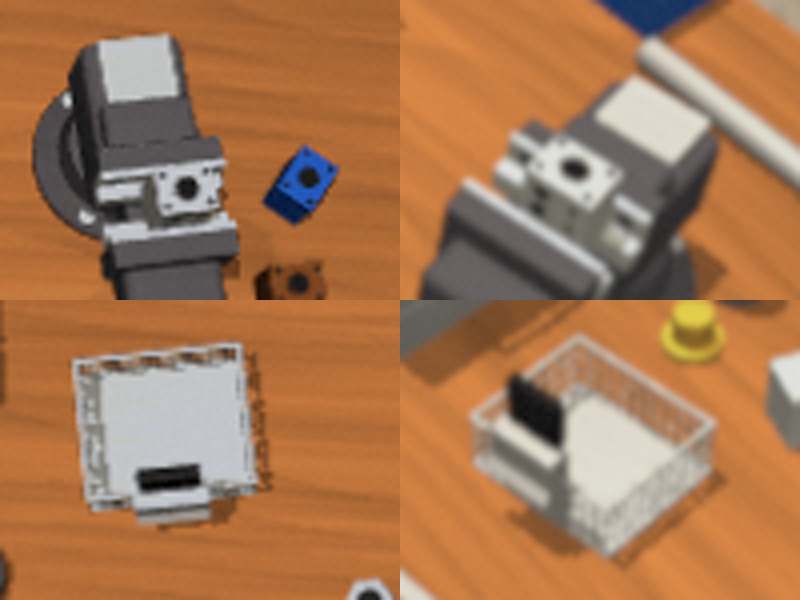

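View pics/tank0.png

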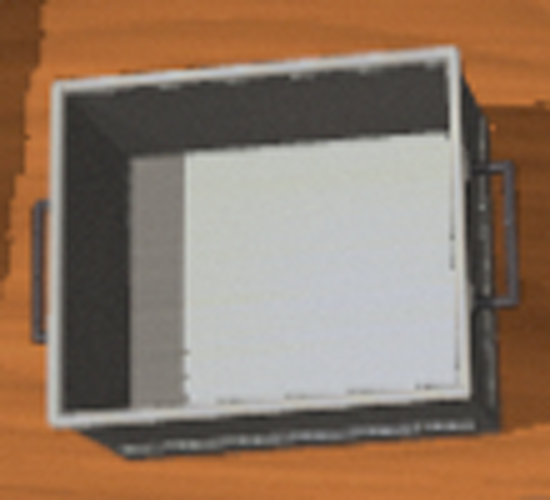

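View pics/tank0s.png

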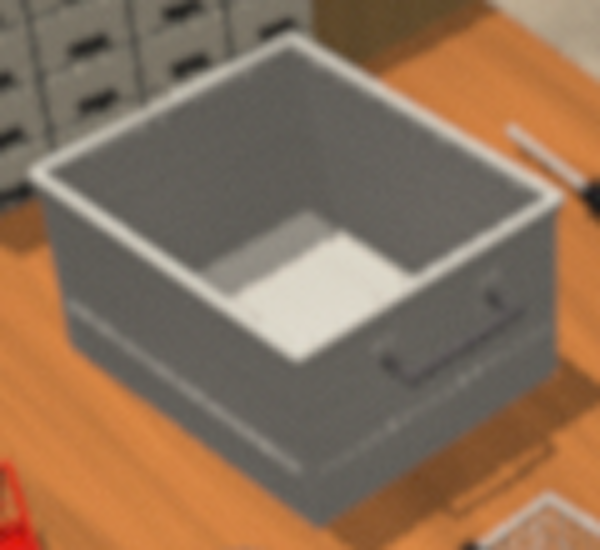

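The crops confirm it: the block in the vice has a dark port on its top and small holes, and the steel-white basket has a black grip on its near side. Next I measure positions.

```bash
python3 - <<'E'
from h import *
T=load('top0');S=load('side0')
def cp(p,o,k): return ((p[0]+.5)/k-.5+o[0],(p[1]+.5)/k-.5+o[1])
def rep(name,pts,z,c):
    P=[onz(c,*p,z) for p in pts]; P=np.array(P); print(name,np.round(P[:,:2],4).tolist(),'mean',np.round(P.mean(0),4)); 
    e=[P[(i+1)%len(P)]-P[i] for i in range(len(P))]
    print('  edges',[ (round(float(np.hypot(*v[:2])),4),round(float(np.degrees(np.arctan2(v[1],v[0]))),1)) for v in e]); return P
# block top
bt=[cp(p,(310,130),4) for p in [(152,168),(212,160),(220,208),(163,217)]]
bs=[cp(p,(310,190),4) for p in [(155,132),(222,178),(198,212),(130,168)]]
rep('block top',bt,.191,T);rep('block side',bs,.191,S)
pt=cp((188,187),(310,130),4);ps=cp((175,170),(310,190),4)
print('port',onz(T,*pt,.191),onz(S,*ps,.191),tri(T,pt,S,ps))
# vice pale pad on jaws? tank rim
tt=[cp(p,(80,120),5) for p in [(57,88),(458,52),(466,392),(53,420)]]
ts=[cp(p,(135,70),5) for p in [(36,173),(292,38),(557,197),(298,357)]]
rep('tank top',tt,.15,T);rep('tank side',ts,.15,S)
# basket rim z=.055
kt=[cp(p,(195,160),4) for p in [(74,362-300),(241,345-300),(256,492-300),(93,508-300)]]
ks=[cp(p,(200,160),4) for p in [(178-100-0,0)]] 
rep('basket top',kt,.055,T)
ks=[cp((p[0]-400,p[1]-300),(200,160),4) for p in [(578,337),(715,423),(607,520),(474,412)]]
rep('basket side',ks,.055,S)
gt=[cp((p[0],p[1]-300),(195,160),4) for p in [(137,467),(199,465)]]
rep('grip top edge far?',gt,.129,T)
gs=[cp((p[0]-400,p[1]-300),(200,160),4) for p in [(510,375),(565,408)]]
rep('grip side edge',gs,.129,S)
E
```

```text
block top [[0.5936, -0.3329], [0.6027, -0.3791], [0.5655, -0.3854], [0.5559, -0.3417]] mean [ 0.5794 -0.3598  0.191 ]
  edges [(0.0471, -78.8), (0.0377, -170.5), (0.0447, 102.4), (0.0386, 13.1)]
block side [[0.5909, -0.3327], [0.5964, -0.3817], [0.5665, -0.3903], [0.559, -0.343]] mean [ 0.5782 -0.3619  0.191 ]
  edges [(0.0493, -83.6), (0.0311, -163.9), (0.0479, 99.1), (0.0336, 17.9)]
port [ 0.58038998 -0.36069041  0.191     ] [ 0.57892719 -0.36041861  0.191     ] (array([ 0.5799643 , -0.36042093,  0.19047832]), np.float64(0.0012933578692377356))
tank top [[0.6738, 0.4825], [0.7098, 0.2214], [0.4901, 0.1943], [0.4569, 0.4541]] mean [0.5827 0.3381 0.15  ]
  edges [(0.2636, -82.1), (0.2214, -173.0), (0.2619, 97.3), (0.2187, 7.5)]
tank side [[0.4561, 0.4484], [0.6739, 0.4792], [0.7076, 0.2218], [0.4888, 0.191]] mean [0.5816 0.3351 0.15  ]
  edges [(0.2201, 8.0), (0.2596, -82.5), (0.221, -172.0), (0.2595, 97.2)]
basket top [[0.5933, 0.0858], [0.6156, -0.0512], [0.493, -0.0704], [0.4721, 0.061]] mean [0.5435 0.0063 0.055 ]
  edges [(0.1388, -80.7), (0.1241, -171.1), (0.133, 99.0), (0.1236, 11.6)]
basket side [[0.5935, 0.0841], [0.6175, -0.0514], [0.4955, -0.077], [0.483, 0.0673]] mean [0.5474 0.0057 0.055 ]
  edges [(0.1376, -80.0), (0.1246, -168.1), (0.1449, 95.0), (0.1118, 8.6)]
grip top edge far? [[0.4937, 0.0228], [0.4981, -0.025]] mean [ 0.4959 -0.0011  0.129 ]
  edges [(0.048, -84.8), (0.048, 95.2)]
grip side edge [[0.4849, 0.0207], [0.4958, -0.0288]] mean [ 0.4904 -0.004   0.129 ]
  edges [(0.0507, -77.6), (0.0507, 102.4)]
```

```bash
python3 - <<'E'
from h import *
T=load('top0');S=load('side0')
def cp(p,o,k): return ((p[0]+.5)/k-.5+o[0],(p[1]+.5)/k-.5+o[1])
for c,o,pts in((T,(310,130),[(105,234),(229,218)]),(T,(310,130),[(98,165),(222,153)]),(S,(310,190),[(465-400,183),(608-400,280)])):
    a,b=[onz(c,*cp(p,o,4),.155) for p in pts]; d=a-b; print(a,b,np.linalg.norm(d),np.degrees(np.arctan2(d[1],d[0])))
rel([0.5795,-0.3605,0.30],np.radians(101))
E
```

```text
[ 0.54882244 -0.30409831  0.155     ] [ 0.56720831 -0.40118862  0.155     ] 0.09881583019544864 100.72305361020877
[ 0.60341702 -0.29770277  0.155     ] [ 0.61914074 -0.39559131  0.155     ] 0.09914334262418856 99.12540370437218
[ 0.54408794 -0.3095864   0.155     ] [ 0.55948472 -0.41313469  0.155     ] 0.10468671587953436 98.45744573189039
t 0.1 tcp [0.2398 0.5219 0.2442] yaxis [ 0.418  0.909 -0.002] z [-0.001 -0.002 -1.   ] F [ 0.1 -0.1  0.1] gap 0.08544434187619465
rel norm [-1.3543 -1.32   -0.1092]
roll norm (tool z down) -1.246 j6 -0.15050002693261288
```

```bash
python3 -m creep '[1,-0.1,-0.1,-0.08,-0.2, 1,-0.17,-0.165,-0.1,-0.4, 1,-0.3,-0.29,-0.1,-0.6, 1,-0.6,-0.58,-0.1,-0.8, 1,-0.9,-0.87,-0.1,-1]'; python3 -c "
from h import *
rel([0.5795,-0.3605,0.30],np.radians(99.5))"
```

```text
time_s: 0.52
tcp_pos: [0.3123, 0.3344, 0.2865]
eef_rot: [-0.037, 0.999, -0.001, -0.0]
contact_force: [0.7, -0.7, -0.1]
finger_gap: 0.085
t 0.5167 tcp [0.3123 0.3344 0.2865] yaxis [-0.074  0.997 -0.002] z [-0.001 -0.002 -1.   ] F [ 0.7 -0.7 -0.1] gap 0.08504274476170684
rel norm [-0.4307 -1.4255 -0.025 ]
roll norm (tool z down) -0.184 j6 -1.0135347907552368
```

```bash
python3 -m creep '[1,-0.3,-1,-0.025,-0.1, 1,-0.3,-1,-0.025,-0.18, 1,-0.3,-1,-0.025,-0.18, 1,-0.3,-1,-0.025,-0.18, 1,-0.3,-1,-0.025,-0.18]'; python3 -c "
from h import *
rel([0.5795,-0.3605,0.30],np.radians(99.5))"
```

```text
time_s: 0.93
tcp_pos: [0.3862, 0.1396, 0.2914]
eef_rot: [-0.082, 0.997, -0.001, -0.0]
contact_force: [2.0, 0.4, -0.3]
finger_gap: 0.0852
t 0.9333 tcp [0.3862 0.1396 0.2914] yaxis [-0.163  0.987 -0.001] z [-0.001 -0.002 -1.   ] F [ 2.   0.4 -0.3] gap 0.08520197957954598
rel norm [-0.2182 -1.0498 -0.0159]
roll norm (tool z down) -0.004 j6 -1.5982908294850193
```

```bash
python3 -m creep '[1,-0.28,-0.98,-0.025,0, 1,-0.28,-0.98,-0.025,0, 1,-0.28,-0.98,-0.025,0, 1,-0.28,-0.98,-0.025,0, 1,-0.28,-0.98,-0.025,0]'; python3 -c "
from h import *
rel([0.5795,-0.3605,0.30],np.radians(99.5))"
```

```text
time_s: 1.35
tcp_pos: [0.4752, -0.049, 0.2966]
eef_rot: [-0.082, 0.997, -0.001, -0.0]
contact_force: [1.3, -0.6, 0.7]
finger_gap: 0.0855
t 1.35 tcp [ 0.4752 -0.049   0.2966] yaxis [-0.163  0.987 -0.001] z [-0.001 -0.001 -1.   ] F [ 1.3 -0.6  0.7] gap 0.08548192594525358
rel norm [-0.1045 -0.6487 -0.0063]
roll norm (tool z down) -0.005 j6 -2.0172874206253213
```

```bash
python3 -m creep '[1,-0.1,-0.65,-0.006,0, 1,-0.1,-0.65,-0.006,0, 1,-0.1,-0.65,-0.006,0, 1,-0.1,-0.65,-0.006,0, 1,-0.1,-0.65,-0.006,0]'; python3 -c "
from h import *
rel([0.5795,-0.3605,0.30],np.radians(99.5))"
```

```text
time_s: 1.77
tcp_pos: [0.5395, -0.247, 0.298]
eef_rot: [-0.081, 0.997, -0.0, -0.001]
contact_force: [0.8, 0.6, 0.6]
finger_gap: 0.0852
t 1.7667 tcp [ 0.5395 -0.247   0.298 ] yaxis [-0.162  0.987 -0.   ] z [-0.002 -0.    -1.   ] F [0.8 0.6 0.6] gap 0.08523350319759505
rel norm [-0.0422 -0.237  -0.004 ]
roll norm (tool z down) -0.006 j6 -2.308180807820596
```

```bash
python3 -c "
from h import *
rel([0.5795,-0.3605,0.30],np.radians(99.5))"
```

```text
t 1.7667 tcp [ 0.5395 -0.247   0.298 ] yaxis [-0.162  0.987 -0.   ] z [-0.002 -0.    -1.   ] F [0.8 0.6 0.6] gap 0.08523350319759505
rel norm [-0.0422 -0.237  -0.004 ]
roll norm (tool z down) -0.006 j6 -2.308180807820596
```

```bash
python3 -m creep '[1,-0.042,-0.237,0,0, 1,-0.042,-0.237,0,0, 1,-0.042,-0.237,0.05,0, 1,-0.042,-0.237,0.09,0, 1,-0.042,-0.237,0.09,0]'; python3 - <<'E'
from h import *
rel([0.5795,-0.3605,0.18],np.radians(99.5))
o=[]
for n,(x,y) in(('side',(300,180)),('top',(310,120))):
    c=snap(n,n+'1'); o.append(cv2.resize(c['color'][y:y+90,x:x+100,::-1],None,fx=4,fy=4,interpolation=cv2.INTER_CUBIC))
cv2.imwrite('pics/c1.png',np.hstack(o))
E
```

```text
time_s: 2.18
tcp_pos: [0.5765, -0.3611, 0.2451]
eef_rot: [-0.08, 0.997, 0.004, -0.005]
contact_force: [-0.9, 1.6, -2.1]
finger_gap: 0.0854
t 2.1833 tcp [ 0.5765 -0.3611  0.2451] yaxis [-0.159  0.987  0.009] z [-0.011  0.007 -1.   ] F [-0.9  1.6 -2.1] gap 0.08544224388575142
rel norm [-0.0075 -0.001   0.1302]
roll norm (tool z down) -0.012 j6 -2.416345011570711
```

View pics/c1.png

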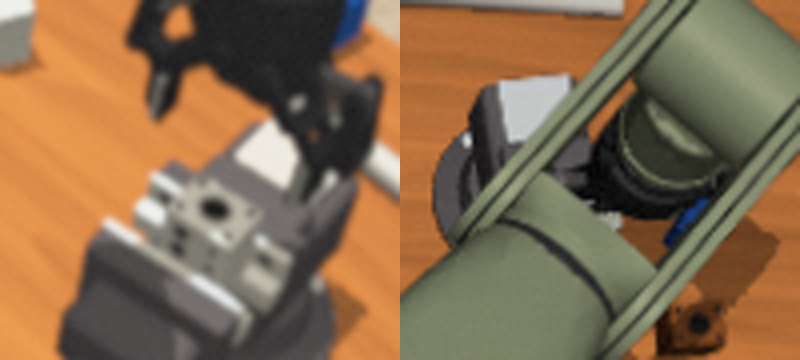

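The side crop shows the fingers straddling the block (block top at about (215,208) in the crop), with the jaws opening along the vice jaws. Descending.

```bash
python3 -m creep '[1,-0.006,-0.001,0.04,0, 1,-0.006,-0.001,0.08,0, 1,-0.006,-0.001,0.12,0, 1,-0.006,-0.001,0.138,0, 1,-0.006,-0.001,0.138,0]'; python3 -c "
from h import *
rel([0.5795,-0.3605,0.176],np.radians(99.5))"
```

```text
time_s: 2.7
tcp_pos: [0.5802, -0.3572, 0.1805]
eef_rot: [-0.082, 0.997, 0.003, -0.004]
contact_force: [-0.2, 0.3, 0.1]
finger_gap: 0.0851
t 2.7 tcp [ 0.5802 -0.3572  0.1805] yaxis [-0.163  0.987  0.007] z [-0.008  0.006 -1.   ] F [-0.2  0.3  0.1] gap 0.08513279297291228
rel norm [ 0.0023 -0.0063  0.009 ]
roll norm (tool z down) -0.003 j6 -2.4132478146610192
```

```bash
python3 -m creep '[0.7,0,0,0,0, 0.5,0,0,0,0, 0.4,0,0,0,0, 0.3,0,0,0,0, 0.3,0,0,0,0]' 50; python3 -c "
from h import *
rel([0.5795,-0.3605,0.176],np.radians(99.5))"
```

```text
time_s: 3.12
tcp_pos: [0.5814, -0.3582, 0.1832]
eef_rot: [-0.082, 0.997, 0.002, -0.002]
contact_force: [0.4, 0.6, 4.7]
finger_gap: 0.0446
t 3.1167 tcp [ 0.5814 -0.3582  0.1832] yaxis [-0.163  0.987  0.004] z [-0.005  0.003 -1.   ] F [0.4 0.6 4.7] gap 0.04458926460972362
rel norm [ 0.0045 -0.004   0.0145]
roll norm (tool z down) -0.003 j6 -2.413252157179813
```

```bash
python3 -m creep '[0.7,0,0,0,0, 0.7,0,0,0.015,0, 0.7,0.004,-0.004,0.02,0, 0.7,0.004,-0.004,0.02,0, 0.7,0.004,-0.004,0.02,0]' 50; python3 -c "
from h import *
rel([0.5795,-0.3605,0.175],np.radians(99.5))"
```

```text
time_s: 3.53
tcp_pos: [0.5789, -0.3602, 0.1718]
eef_rot: [-0.082, 0.997, 0.002, -0.003]
contact_force: [0.0, -0.9, -0.4]
finger_gap: 0.0594
t 3.5333 tcp [ 0.5789 -0.3602  0.1718] yaxis [-0.163  0.987  0.005] z [-0.007  0.004 -1.   ] F [ 0.  -0.9 -0.4] gap 0.05944990612582006
rel norm [-0.001  -0.0008 -0.0064]
roll norm (tool z down) -0.004 j6 -2.4174078206450855
```

```bash
python3 -m creep '[0.7,0,-0.004,0.004,0, 0.5,0,-0.004,0.004,0, 0.3,0,-0.004,0.004,0, 0.3,0,-0.004,0.004,0, 0.3,0,-0.004,0.004,0]' 60; python3 -c "
from h import *
rel([0.5795,-0.3605,0.175],np.radians(99.5))"
```

```text
time_s: 3.95
tcp_pos: [0.579, -0.362, 0.1692]
eef_rot: [-0.082, 0.997, 0.003, -0.003]
contact_force: [-0.0, -0.6, -2.1]
finger_gap: 0.0453
t 3.95 tcp [ 0.579  -0.362   0.1692] yaxis [-0.163  0.987  0.006] z [-0.007  0.005 -1.   ] F [-0.  -0.6 -2.1] gap 0.045272642506084315
rel norm [-0.0014  0.0029 -0.0115]
roll norm (tool z down) -0.004 j6 -2.4193314166224007
```

```bash
python3 -m creep '[0.2,0,0,-0.02,0, 0.2,0,0,-0.05,0, 0.2,0,0,-0.09,0, 0.2,0,0,-0.14,0, 0.2,0,0,-0.19,0]' 60; python3 - <<'E'
from h import *
rel([0.5795,-0.3605,0.30],np.radians(99.5))
c=snap('side','side2');cv2.imwrite('pics/c2.png',cv2.resize(c['color'][120:300,240:440,::-1],None,fx=3,fy=3,interpolation=cv2.INTER_CUBIC))
E
```

```text
time_s: 4.37
tcp_pos: [0.5793, -0.3621, 0.2649]
eef_rot: [-0.082, 0.997, 0.003, -0.004]
contact_force: [1.1, 0.3, -0.6]
finger_gap: 0.0452
t 4.3667 tcp [ 0.5793 -0.3621  0.2649] yaxis [-0.163  0.987  0.007] z [-0.009  0.006 -1.   ] F [ 1.1  0.3 -0.6] gap 0.04517615064427401
rel norm [-0.0005  0.0036 -0.0701]
roll norm (tool z down) -0.004 j6 -2.4193951932969227
```

View pics/c2.png

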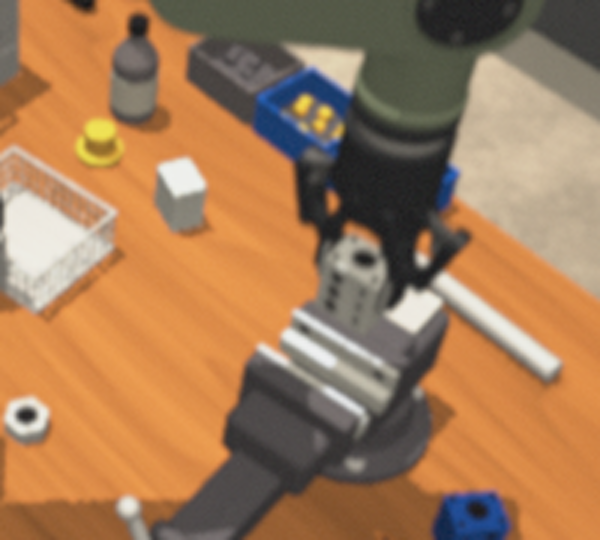

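The side crop shows the block held upright in the fingers, clear of the vice (crop (355,280)). Moving it over the basket.

```bash
python3 -c "
from h import *
rel([0.551,0.007,0.20],np.radians(99.5))"; python3 -m creep '[0.2,0.08,0.72,-0.02,0, 0.2,0.08,0.72,-0.02,0, 0.2,0.08,0.72,-0.02,0, 0.2,0.08,0.72,-0.02,0, 0.2,0.08,0.72,-0.02,0]'; python3 -c "
from h import *
rel([0.551,0.007,0.20],np.radians(99.5))"
```

```text
t 4.4167 tcp [ 0.5818 -0.3641  0.2728] yaxis [-0.163  0.987 -0.002] z [ 0.001 -0.002 -1.   ] F [ 2.1 -2.1  2.8] gap 0.045333658893230426
rel norm [-0.0603  0.7427  0.144 ]
roll norm (tool z down) -0.004 j6 -2.419381597257583
time_s: 4.83
tcp_pos: [0.5231, -0.1602, 0.2744]
eef_rot: [-0.082, 0.997, -0.001, 0.0]
contact_force: [0.3, 0.9, -0.8]
finger_gap: 0.0452
t 4.8333 tcp [ 0.5231 -0.1602  0.2744] yaxis [-0.163  0.987 -0.002] z [ 0.001 -0.002 -1.   ] F [ 0.3  0.9 -0.8] gap 0.04518502061664851
rel norm [-0.1093  0.3212  0.1483]
roll norm (tool z down) -0.005 j6 -2.1887540413067352
```

```bash
python3 -m creep '[0.2,-0.11,0.32,0,0, 0.2,-0.11,0.32,0,0, 0.2,-0.11,0.32,0,0, 0.2,-0.11,0.32,0,0, 0.2,-0.11,0.32,0.03,0]'; python3 -c "
from h import *
rel([0.551,0.007,0.20],np.radians(99.5))"
```

```text
time_s: 5.25
tcp_pos: [0.5537, 0.0133, 0.2628]
eef_rot: [-0.085, 0.996, 0.0, 0.005]
contact_force: [0.3, -0.2, -1.3]
finger_gap: 0.0452
t 5.25 tcp [0.5537 0.0133 0.2628] yaxis [-0.169  0.986  0.   ] z [ 0.009  0.002 -1.   ] F [ 0.3 -0.2 -1.3] gap 0.04521730715590528
rel norm [ 0.0087 -0.0114  0.1255]
roll norm (tool z down) 0.009 j6 -1.8753525807647335
```

```bash
python3 -m creep '[0.2,0,0,0,0, 0.2,0,0,0,0]'; python3 - <<'E'
from h import *
rel([0.551,0.007,0.20],np.radians(99.5))
o=[]
for n,(x,y) in(('side',(190,110)),('top',(190,130))):
    c=snap(n,n+'3'); o.append(cv2.resize(c['color'][y:y+120,x:x+100,::-1],None,fx=4,fy=4,interpolation=cv2.INTER_CUBIC))
cv2.imwrite('pics/c3.png',np.hstack(o))
E
```

```text
time_s: 5.42
tcp_pos: [0.5533, 0.0145, 0.2626]
eef_rot: [-0.086, 0.996, 0.001, 0.004]
contact_force: [0.4, -0.7, -0.8]
finger_gap: 0.0454
t 5.4167 tcp [0.5533 0.0145 0.2626] yaxis [-0.172  0.985  0.001] z [ 0.009  0.002 -1.   ] F [ 0.4 -0.7 -0.8] gap 0.04537745889513617
rel norm [ 0.0082 -0.0141  0.1251]
roll norm (tool z down) 0.013 j6 -1.8756244588647408
```

View pics/c3.png

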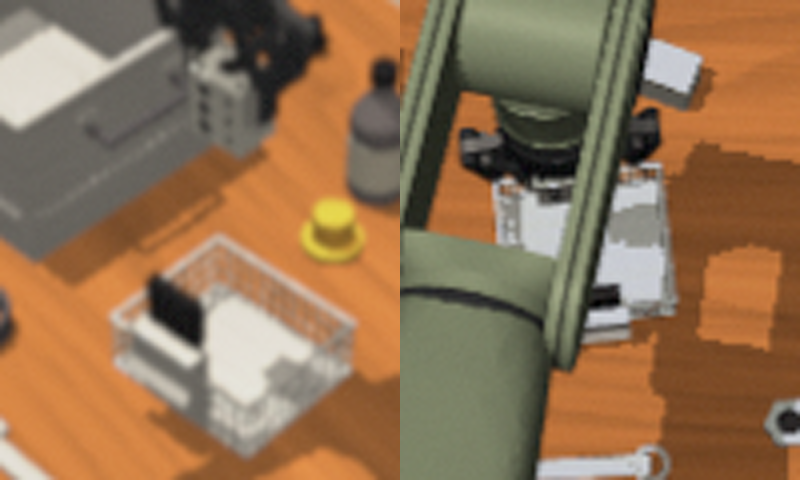

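```bash
python3 -m creep '[0.2,0.008,-0.014,0.06,0, 0.2,0.008,-0.014,0.12,0, 0.2,0.008,-0.014,0.18,0, 0.2,0.008,-0.014,0.24,0, 0.2,0.008,-0.014,0.26,0]'; python3 -m creep '[0.2,0,0,0,0]';python3 -c "
from h import *
rel([0.551,0.007,0.04],np.radians(99.5))"
```

```text
time_s: 5.93
tcp_pos: [0.5494, 0.0034, 0.1293]
eef_rot: [-0.083, 0.997, 0.001, 0.001]
contact_force: [-1.2, -0.2, -3.4]
finger_gap: 0.0456
time_s: 6.02
tcp_pos: [0.5479, 0.0024, 0.1273]
eef_rot: [-0.082, 0.997, 0.001, -0.001]
contact_force: [-0.3, -0.5, -2.2]
finger_gap: 0.0452
t 6.0167 tcp [0.5479 0.0024 0.1273] yaxis [-0.164  0.987  0.002] z [-0.002  0.002 -1.   ] F [-0.3 -0.5 -2.2] gap 0.04515023040112969
rel norm [-0.0079  0.0077  0.1745]
roll norm (tool z down) -0.003 j6 -1.8906271530099608
```

```bash
python3 -m creep '[0.2,-0.008,0.008,0.04,0, 0.2,-0.008,0.008,0.08,0, 0.2,-0.008,0.008,0.12,0, 0.2,-0.008,0.008,0.15,0, 0.2,-0.008,0.008,0.15,0]'; python3 - <<'E'
from h import *
rel([0.551,0.007,0.038],np.radians(99.5))
c=snap('side','side4');cv2.imwrite('pics/c4.png',cv2.resize(c['color'][110:240,180:310,::-1],None,fx=4,fy=4,interpolation=cv2.INTER_CUBIC))
E
```

```text
time_s: 6.43
tcp_pos: [0.55, 0.0064, 0.0511]
eef_rot: [-0.081, 0.997, 0.001, -0.003]
contact_force: [-0.4, 0.1, -1.7]
finger_gap: 0.0454
t 6.4333 tcp [0.55   0.0064 0.0511] yaxis [-0.162  0.987  0.003] z [-0.005  0.002 -1.   ] F [-0.4  0.1 -1.7] gap 0.04536296152597695
rel norm [-0.0022  0.0008  0.0263]
roll norm (tool z down) -0.005 j6 -1.8815710844941789
```

View pics/c4.png

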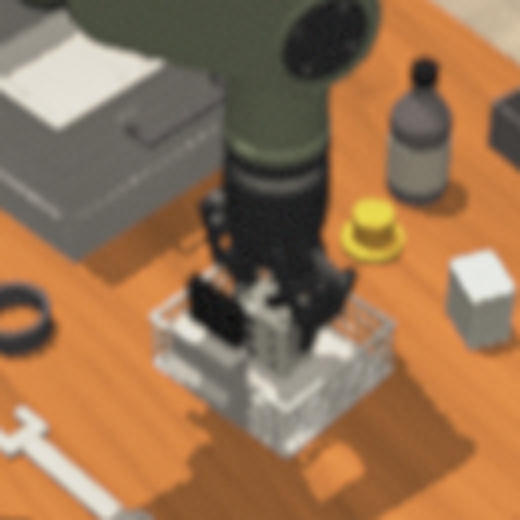

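The block is inside the basket and clear of the grip (crop (270,330)). Lowering the last 12 mm gently.

```bash
python3 -m creep '[0.2,0,0,0.006,0, 0.2,0,0,0.012,0, 0.2,0,0,0.018,0, 0.2,0,0,0.02,0, 0.2,0,0,0.02,0]'; python3 -m creep '[0.2,0,0,0.003,0, 0.2,0,0,0.006,0]'
```

```text
time_s: 6.9
tcp_pos: [0.5512, 0.0064, 0.0429]
eef_rot: [-0.082, 0.997, 0.001, -0.001]
contact_force: [0.1, -0.1, -1.6]
finger_gap: 0.0454
time_s: 7.07
tcp_pos: [0.5516, 0.0064, 0.0402]
eef_rot: [-0.082, 0.997, 0.001, -0.001]
contact_force: [0.2, -0.7, -2.4]
finger_gap: 0.0454
```

```bash
python3 -m creep '[0.2,0,0,0.003,0, 0.2,0,0,0.005,0, 0.2,0,0,0.005,0]';  python3 -m creep '[0.2,0,0,0.002,0, 0.2,0,0,0.003,0]'
```

```text
time_s: 7.32
tcp_pos: [0.5516, 0.0064, 0.0381]
eef_rot: [-0.082, 0.997, 0.001, -0.001]
contact_force: [-1.7, -0.1, 3.1]
finger_gap: 0.0456
time_s: 7.48
tcp_pos: [0.5517, 0.0065, 0.0381]
eef_rot: [-0.082, 0.997, 0.001, -0.001]
contact_force: [-4.8, 0.9, 13.9]
finger_gap: 0.0451
```

```bash
python3 -m creep '[0.3,0,0,-0.001,0, 0.6,0,0,-0.001,0, 0.85,0,0,-0.001,0, 0.85,0,0,-0.001,0, 0.85,0,0,-0.001,0]'; python3 -m creep '[0.85,0,0,-0.03,0, 0.85,0,0,-0.07,0, 0.85,0,0,-0.12,0, 0.85,0,0,-0.18,0, 0.85,0,0,-0.26,0]';python3 -m creep '[1,0,0,-0.08,0, 1,0,0,-0.15,0, 1,0,0,-0.15,0]'; python3 - <<'E'
from h import *
rel([0.487,-0.004,0.23],np.radians(9.5))
o=[]
for n,(x,y) in(('side',(190,110)),('top',(190,130))):
    c=snap(n,n+'5'); o.append(cv2.resize(c['color'][y:y+120,x:x+100,::-1],None,fx=4,fy=4,interpolation=cv2.INTER_CUBIC))
cv2.imwrite('pics/c5.png',np.hstack(o))
E
```

```text
time_s: 7.9
tcp_pos: [0.5518, 0.0064, 0.0384]
eef_rot: [-0.082, 0.997, 0.001, -0.001]
contact_force: [-0.4, -0.1, -0.1]
finger_gap: 0.0725
time_s: 8.32
tcp_pos: [0.5499, 0.0065, 0.1669]
eef_rot: [-0.082, 0.997, 0.002, -0.004]
contact_force: [0.6, 0.0, -0.1]
finger_gap: 0.0727
time_s: 8.57
tcp_pos: [0.5556, 0.0056, 0.2513]
eef_rot: [-0.082, 0.997, -0.0, 0.004]
contact_force: [1.4, 0.1, 0.9]
finger_gap: 0.0854
t 8.5667 tcp [0.5556 0.0056 0.2513] yaxis [-0.163  0.987 -0.001] z [ 0.008  0.    -1.   ] F [1.4 0.1 0.9] gap 0.08540272431203555
rel norm [0.1388 0.0035 0.0414]
roll norm (tool z down) 3.137 j6 -1.881238128841208
```

View pics/c5.png

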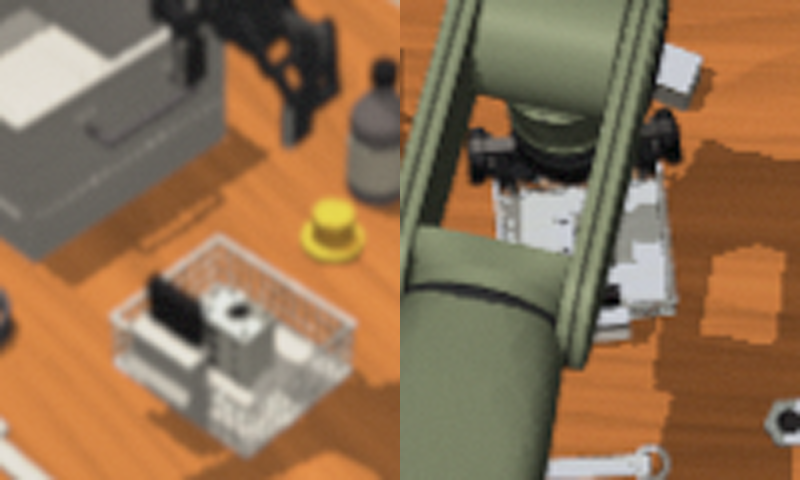

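The side crop shows the block upright in the basket near the centre (235,330), and the basket has not moved. Turning the tool 90° for the grip.

```bash
python3 -m creep '[1,0.05,0,0,0.25, 1,0.1,0,0,0.5, 1,0.139,0.0035,0,0.75, 1,0.139,0.0035,0,1, 1,0.139,0.0035,0,1]'; python3 -m creep '[1,0,0,0,0.25, 1,0,0,0,0.5, 1,0,0,0,0.75, 1,0,0,0,1, 1,0,0,0,1]'; python3 -c "
from h import *
rel([0.487,-0.0035,0.20],np.radians(9.5))"
```

```text
time_s: 9.08
tcp_pos: [0.4807, -0.0033, 0.242]
eef_rot: [0.169, 0.986, 0.001, -0.004]
contact_force: [-0.3, -0.1, 0.6]
finger_gap: 0.0855
time_s: 9.5
tcp_pos: [0.4804, -0.0031, 0.2405]
eef_rot: [0.407, 0.914, -0.001, -0.005]
contact_force: [-0.5, 0.2, 0.7]
finger_gap: 0.0849
t 9.5 tcp [ 0.4804 -0.0031  0.2405] yaxis [ 0.743  0.669 -0.006] z [-0.01   0.003 -1.   ] F [-0.5  0.2  0.7] gap 0.08487192055877682
rel norm [-0.0101  0.0098  0.0808]
roll norm (tool z down) 1.134 j6 -0.9210394033356569
```

```bash
python3 -m creep '[1,-0.01,0.01,0,0.25, 1,-0.01,0.01,0,0.5, 1,-0.01,0.01,0,0.75, 1,-0.01,0.01,0,1, 1,-0.01,0.01,0,1]'; python3 -m creep '[1,0,0,0,0.1, 1,0,0,0,0.1]'; python3 -c "
from h import *
rel([0.487,-0.0035,0.16],np.radians(9.5))"
```

```text
time_s: 9.92
tcp_pos: [0.4872, -0.0034, 0.2392]
eef_rot: [0.619, 0.785, -0.002, -0.006]
contact_force: [-0.5, -0.1, 1.1]
finger_gap: 0.0855
time_s: 10.08
tcp_pos: [0.487, -0.0033, 0.2383]
eef_rot: [0.636, 0.771, -0.003, -0.007]
contact_force: [-0.7, 0.6, -0.3]
finger_gap: 0.0855
t 10.0833 tcp [ 0.487  -0.0033  0.2383] yaxis [ 0.982  0.191 -0.013] z [-0.014  0.004 -1.   ] F [-0.7  0.6 -0.3] gap 0.08548361293562479
rel norm [-0.0014  0.002   0.1565]
roll norm (tool z down) 0.052 j6 -0.37759451361007274
```

```bash
python3 -m creep '[1,0,0,0.04,0.05, 1,0,0,0.08,0.05, 1,0,0,0.12,0.05, 1,0,0,0.14,0.05, 1,0,0,0.14,0.05]'; python3 - <<'E'
from h import *
rel([0.487,-0.0035,0.104],np.radians(9.5))
o=[]
for n,(x,y) in(('side',(190,110)),('top',(190,130))):
    c=snap(n,n+'6'); o.append(cv2.resize(c['color'][y:y+120,x:x+100,::-1],None,fx=4,fy=4,interpolation=cv2.INTER_CUBIC))
cv2.imwrite('pics/c6.png',np.hstack(o))
E
```

```text
time_s: 10.5
tcp_pos: [0.4837, -0.0026, 0.1652]
eef_rot: [0.644, 0.765, -0.005, -0.01]
contact_force: [-0.6, -0.0, -0.1]
finger_gap: 0.0854
t 10.5 tcp [ 0.4837 -0.0026  0.1652] yaxis [ 0.985  0.169 -0.02 ] z [-0.021  0.005 -1.   ] F [-0.6 -0.  -0.1] gap 0.08539521685986867
rel norm [-0.004   0.0087  0.1223]
roll norm (tool z down) 0.009 j6 -0.356247066991362
```

View pics/c6.png

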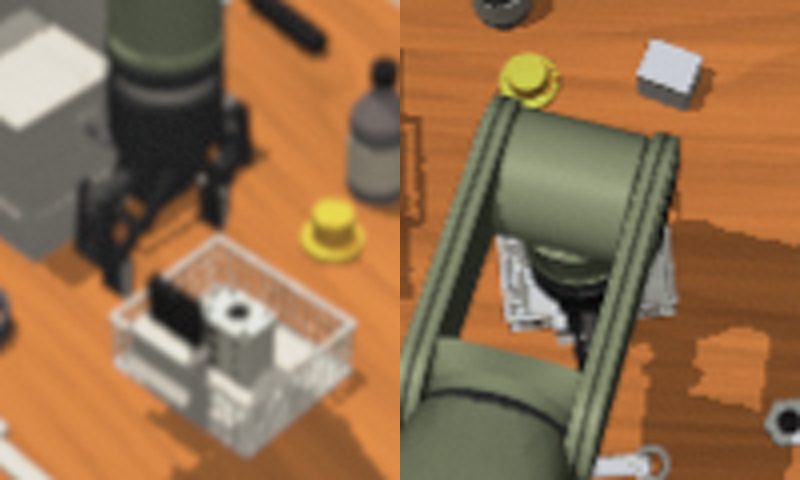

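```bash
python3 -m creep '[1,-0.004,0.007,0.03,0, 1,-0.004,0.007,0.06,0, 1,-0.004,0.007,0.09,0, 1,-0.004,0.007,0.11,0, 1,-0.004,0.007,0.115,0]'; python3 -m creep '[1,0,0,0,0, 1,0,0,0,0]'; python3 -c "
from h import *
rel([0.487,-0.0035,0.105],np.radians(9.5))"
```

```text
time_s: 11.02
tcp_pos: [0.4887, -0.0041, 0.1102]
eef_rot: [0.645, 0.765, -0.003, -0.007]
contact_force: [-0.7, -0.4, 0.7]
finger_gap: 0.0857
time_s: 11.18
tcp_pos: [0.4895, -0.0043, 0.1111]
eef_rot: [0.644, 0.765, -0.003, -0.007]
contact_force: [0.8, -0.1, -0.3]
finger_gap: 0.0854
t 11.1833 tcp [ 0.4895 -0.0043  0.1111] yaxis [ 0.985  0.17  -0.013] z [-0.014  0.004 -1.   ] F [ 0.8 -0.1 -0.3] gap 0.08543333068640827
rel norm [ 0.0023 -0.0045  0.0122]
roll norm (tool z down) 0.009 j6 -0.3576676582970116
```

```bash
python3 -m creep '[0.8,0.001,-0.004,0.012,0, 0.6,0.001,-0.004,0.012,0, 0.4,0.001,-0.004,0.012,0, 0.25,0.001,-0.004,0.012,0, 0.2,0.001,-0.004,0.012,0]' 100; python3 -m creep '[0.15,0,0,0,0, 0.1,0,0,0,0, 0.05,0,0,0,0]'; python3 -c "
from h import *
rel([0.487,-0.0035,0.104],np.radians(9.5))"
```

```text
time_s: 11.6
tcp_pos: [0.4876, -0.0041, 0.1054]
eef_rot: [0.644, 0.765, -0.003, -0.007]
contact_force: [0.9, -0.2, -0.6]
finger_gap: 0.0256
time_s: 11.85
tcp_pos: [0.4883, -0.0041, 0.1059]
eef_rot: [0.644, 0.765, -0.002, -0.006]
contact_force: [-0.0, 1.1, 1.3]
finger_gap: 0.0109
t 11.85 tcp [ 0.4883 -0.0041  0.1059] yaxis [ 0.985  0.169 -0.011] z [-0.012  0.004 -1.   ] F [-0.   1.1  1.3] gap 0.010944827771925923
rel norm [ 0.0016 -0.0023  0.0039]
roll norm (tool z down) 0.009 j6 -0.35820436742945644
```

```bash
python3 -m creep '[0,0,0,0,0, 0,0,0,-0.02,0, 0,0,0,-0.05,0, 0,0,0,-0.09,0, 0,0,0,-0.12,0]' 110; python3 - <<'E'
from h import *
rel([0.487,-0.0035,0.30],np.radians(7.6))
o=[]
for n,(x,y) in(('side',(190,110)),('top',(190,130))):
    c=snap(n,n+'7'); o.append(cv2.resize(c['color'][y:y+120,x:x+100,::-1],None,fx=4,fy=4,interpolation=cv2.INTER_CUBIC))
cv2.imwrite('pics/c7.png',np.hstack(o))
E
```

```text
time_s: 12.27
tcp_pos: [0.4878, -0.0043, 0.1662]
eef_rot: [0.644, 0.765, -0.003, -0.007]
contact_force: [0.9, -0.7, -3.3]
finger_gap: 0.0109
t 12.2667 tcp [ 0.4878 -0.0043  0.1662] yaxis [ 0.985  0.17  -0.014] z [-0.015  0.004 -1.   ] F [ 0.9 -0.7 -3.3] gap 0.01086880482655353
rel norm [ 0.0035 -0.005  -0.2676]
roll norm (tool z down) 0.076 j6 -0.3581324207187401
```

View pics/c7.png

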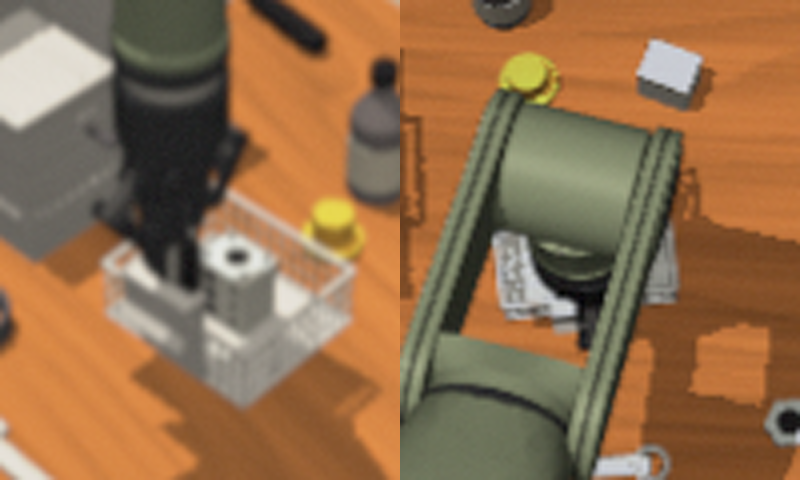

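The basket is lifted with the block still upright in it (crop (238,290)) and looks level. Raising it well above the rim.

```bash
python3 -m creep '[0,0,0,-0.06,0, 0,0,0,-0.13,0, 0,0,0,-0.2,0, 0,0,0,-0.26,0, 0,0,0,-0.29,0]' 110; python3 -m creep '[0,0,0,0,0.02, 0,0,0,0,0.04, 0,0,0,0,0.07]'; python3 - <<'E'
from h import *
g=np.radians(7.6); ct=np.array([0.582,0.3366])
p=ct-0.1025*np.array([np.cos(g),np.sin(g)]); print('grip goal',p)
rel([p[0],p[1],0.31],g)
c=snap('side','side8');cv2.imwrite('pics/c8.png',cv2.resize(c['color'][50:220,130:310,::-1],None,fx=4,fy=3.4,interpolation=cv2.INTER_CUBIC))
cv2.imwrite('pics/c8.png',cv2.resize(c['color'][60:200,130:300,::-1],None,fx=4,fy=4,interpolation=cv2.INTER_CUBIC))
E
```

```text
time_s: 12.78
tcp_pos: [0.4923, -0.0054, 0.3163]
eef_rot: [0.644, 0.765, -0.001, -0.002]
contact_force: [1.1, -0.0, -3.0]
finger_gap: 0.0106
time_s: 13.03
tcp_pos: [0.4908, -0.0052, 0.3135]
eef_rot: [0.658, 0.753, -0.002, -0.004]
contact_force: [0.3, -0.8, -5.2]
finger_gap: 0.0107
grip goal [0.48040041 0.32304372]
t 13.0333 tcp [ 0.4908 -0.0052  0.3135] yaxis [ 0.991  0.134 -0.009] z [-0.009  0.003 -1.   ] F [ 0.3 -0.8 -5.2] gap 0.01073894735789116
rel norm [0.6533 0.0672 0.0091]
roll norm (tool z down) 0.003 j6 -0.32185018496010537
```

View pics/c8.png

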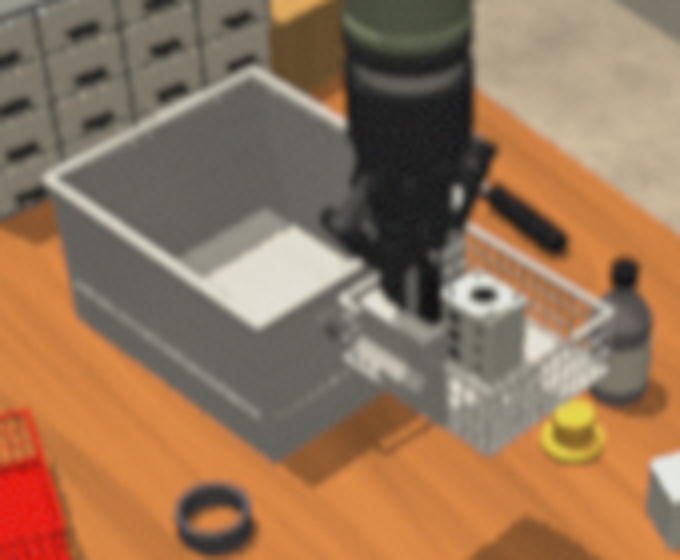

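```bash
python3 -m creep '[0,0.03,0,0,0, 0,0.08,0.01,0,0, 0,0.14,0.02,0,0, 0,0.2,0.03,0,0, 0,0.26,0.04,0,0]'; python3 -m creep '[0,0.07,0,0,0, 0,0.14,0.02,0,0, 0,0.21,0.03,0,0, 0,0.27,0.04,0,0, 0,0.31,0.05,0,0]'; python3 -c "
from h import *
rel([.4804,.323,0.31],np.radians(7.6))"
```

```text
time_s: 13.5
tcp_pos: [0.4917, 0.1274, 0.3105]
eef_rot: [0.659, 0.752, -0.004, -0.007]
contact_force: [0.7, 0.5, -4.5]
finger_gap: 0.0106
time_s: 13.92
tcp_pos: [0.494, 0.287, 0.3075]
eef_rot: [0.658, 0.753, -0.006, -0.009]
contact_force: [-0.1, 0.0, -4.2]
finger_gap: 0.0108
t 13.9167 tcp [0.494  0.287  0.3075] yaxis [ 0.991  0.134 -0.021] z [-0.021  0.002 -1.   ] F [-0.1  0.  -4.2] gap 0.010786379900343639
rel norm [ 0.075  -0.0174 -0.0042]
roll norm (tool z down) 0.004 j6 0.23481726927123486
```

```bash
python3 - <<'E'
from h import *
from scipy.ndimage import map_coordinates
g=np.radians(7.6); ct=np.array([0.582,0.3366]); ex=np.array([np.cos(g),np.sin(g)]);ey=np.array([-ex[1],ex[0]])
for n in('top0','side0'):
    c=load(n); im=cv2.cvtColor(c['color'],cv2.COLOR_RGB2GRAY).astype(float)
    r=[]
    for y in np.linspace(-.1,.1,11):
        xs=np.arange(-.130,-.090,.0005); P=[proj(c,[*(ct+x*ex+y*ey),.15]) for x in xs]
        v=map_coordinates(im,[[p[1] for p in P],[p[0] for p in P]],order=1)
        h=(v.max()+np.median(v))/2; m=v>v.max()-0.4*(v.max()-v.min()); k=np.argmax(v)
        a=k
        while a>0 and m[a-1]:a-=1
        b=k
        while b<len(m)-1 and m[b+1]:b+=1
        r.append((round(y,2),round(xs[a]*1e3,1),round(xs[b]*1e3,1)))
    print(n,r); R=np.array(r); mid=(R[:,1]+R[:,2])/2; print('mid fit',np.polyfit(R[:,0],mid,1))
E
```

```text
top0 [(np.float64(-0.1), np.float64(-112.0), np.float64(-90.0)), (np.float64(-0.08), np.float64(-112.5), np.float64(-90.0)), (np.float64(-0.06), np.float64(-112.0), np.float64(-90.0)), (np.float64(-0.04), np.float64(-112.5), np.float64(-90.0)), (np.float64(-0.02), np.float64(-112.0), np.float64(-90.0)), (np.float64(0.0), np.float64(-113.0), np.float64(-90.0)), (np.float64(0.02), np.float64(-112.0), np.float64(-90.0)), (np.float64(0.04), np.float64(-112.5), np.float64(-90.0)), (np.float64(0.06), np.float64(-112.5), np.float64(-104.0)), (np.float64(0.08), np.float64(-113.0), np.float64(-104.0)), (np.float64(0.1), np.float64(-112.5), np.float64(-106.0))]
mid fit [ -41.81818182 -103.20454545]
side0 [(np.float64(-0.1), np.float64(-114.0), np.float64(-90.0)), (np.float64(-0.08), np.float64(-114.0), np.float64(-90.0)), (np.float64(-0.06), np.float64(-115.0), np.float64(-90.0)), (np.float64(-0.04), np.float64(-115.0), np.float64(-103.5)), (np.float64(-0.02), np.float64(-115.0), np.float64(-105.0)), (np.float64(0.0), np.float64(-115.5), np.float64(-105.0)), (np.float64(0.02), np.float64(-115.5), np.float64(-105.0)), (np.float64(0.04), np.float64(-115.0), np.float64(-105.0)), (np.float64(0.06), np.float64(-115.5), np.float64(-105.0)), (np.float64(0.08), np.float64(-115.5), np.float64(-105.0)), (np.float64(0.1), np.float64(-115.5), np.float64(-105.0))]
mid fit [ -45.11363636 -107.90909091]
```

```bash
python3 -m creep '[0,0.05,-0.012,-0.004,0, 0,0.07,-0.012,-0.004,0, 0,0.073,-0.012,-0.004,0, 0,0.073,-0.012,-0.004,0]'; python3 -m creep '[0,0,0,0,0, 0,0,0,0,0]'; python3 -c "
from h import *
rel([.4844,.3236,0.235],np.radians(7.8))"
```

```text
time_s: 14.25
tcp_pos: [0.4824, 0.3221, 0.3076]
eef_rot: [0.658, 0.753, -0.008, -0.009]
contact_force: [0.3, -0.1, -2.8]
finger_gap: 0.0106
time_s: 14.42
tcp_pos: [0.4823, 0.3207, 0.3065]
eef_rot: [0.658, 0.753, -0.009, -0.009]
contact_force: [0.1, 0.2, -5.4]
finger_gap: 0.0106
t 14.4167 tcp [0.4823 0.3207 0.3065] yaxis [ 0.991  0.134 -0.026] z [-0.026 -0.002 -1.   ] F [ 0.1  0.2 -5.4] gap 0.010599698650184505
rel norm [0.005  0.0086 0.1429]
roll norm (tool z down) -0.004 j6 0.29815124236821183
```

```bash
python3 - <<'E'
from h import *
rel([.4844,.3236,0.235],np.radians(7.8))
c=snap('side','side9');cv2.imwrite('pics/c9.png',cv2.resize(c['color'][30:160,120:270,::-1],None,fx=5,fy=4.6,interpolation=cv2.INTER_CUBIC))
cv2.imwrite('pics/c9.png',cv2.resize(c['color'][40:160,120:270,::-1],None,fx=5,fy=5,interpolation=cv2.INTER_CUBIC))
c=snap('top','top9')
E
```

```text
t 14.4167 tcp [0.4823 0.3207 0.3065] yaxis [ 0.991  0.134 -0.026] z [-0.026 -0.002 -1.   ] F [ 0.1  0.2 -5.4] gap 0.010599698650184505
rel norm [0.005  0.0086 0.1429]
roll norm (tool z down) -0.004 j6 0.29815124236821183
```

View pics/c9.png

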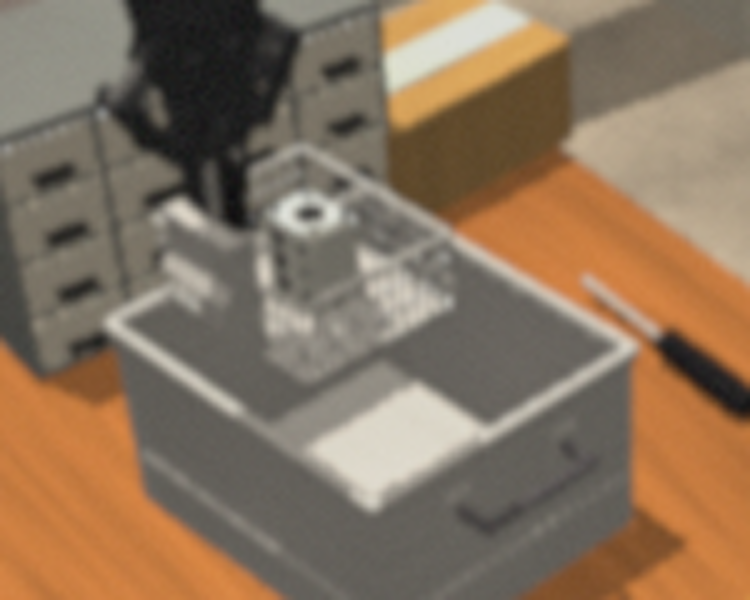

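View pics/top9.png

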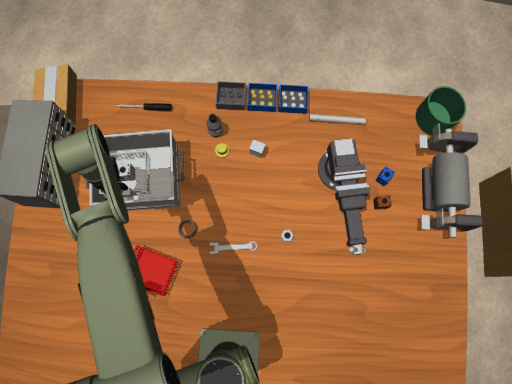

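Side crop: the basket is above the tank's near half, with the lip at about (190,290) outside the near rim line and the block still upright. Lowering in stages.

```bash
python3 -m creep '[0,0.005,0.009,0.01,0, 0,0.005,0.009,0.03,0, 0,0.005,0.009,0.05,0, 0,0.005,0.009,0.07,0, 0,0.005,0.009,0.075,0]'; python3 -c "
from h import *
rel([.4844,.3236,0.225],np.radians(7.8))"
```

```text
time_s: 14.93
tcp_pos: [0.4842, 0.3231, 0.2661]
eef_rot: [0.658, 0.753, -0.011, -0.01]
contact_force: [-0.6, -0.7, -3.7]
finger_gap: 0.011
t 14.9333 tcp [0.4842 0.3231 0.2661] yaxis [ 0.991  0.133 -0.031] z [-0.03  -0.004 -1.   ] F [-0.6 -0.7 -3.7] gap 0.01104974076057349
rel norm [0.0009 0.0031 0.0821]
roll norm (tool z down) -0.005 j6 0.3000139672471177
```

```bash
python3 -m creep '[0,0,0.006,-0.08,0, 0,0,0.006,-0.16,0]'; python3 -c "
from h import *
rel([.4844,.3236,0.225],np.radians(7.8))"; python3 -m creep '[0,0,0,-0.01,0, 0,0,0,-0.01,0]'; python3 -c "
from h import *
rel([.4844,.3236,0.225],np.radians(7.8))"
```

```text
time_s: 15.1
tcp_pos: [0.4863, 0.3222, 0.3393]
eef_rot: [0.658, 0.753, -0.019, -0.013]
contact_force: [1.6, 1.0, -2.5]
finger_gap: 0.0111
t 15.1 tcp [0.4863 0.3222 0.3393] yaxis [ 0.99   0.133 -0.046] z [-0.045 -0.01  -0.999] F [ 1.6  1.  -2.5] gap 0.011131945643299128
rel norm [0.0043 0.007  0.2285]
roll norm (tool z down) -0.005 j6 0.2986631621715087
time_s: 15.27
tcp_pos: [0.4882, 0.323, 0.3478]
eef_rot: [0.658, 0.753, -0.015, -0.012]
contact_force: [0.6, 0.1, -5.7]
finger_gap: 0.0109
t 15.2667 tcp [0.4882 0.323  0.3478] yaxis [ 0.99   0.133 -0.038] z [-0.038 -0.007 -0.999] F [ 0.6  0.1 -5.7] gap 0.01086478267198369
rel norm [0.0028 0.0021 0.2458]
roll norm (tool z down) -0.005 j6 0.29862127546522876
```

```bash
python3 -m creep '[0,0,0,0.06,0]'; python3 -c "
from h import *
rel([.4844,.3236,0.225],np.radians(7.8))"; python3 -m creep '[0,0,0,0,0, 0,0,0,0,0, 0,0,0,0,0]'; python3 -c "
from h import *
rel([.4844,.3236,0.225],np.radians(7.8))"
```

```text
time_s: 15.35
tcp_pos: [0.4901, 0.3243, 0.3239]
eef_rot: [0.658, 0.753, -0.009, -0.009]
contact_force: [2.7, 2.1, -7.5]
finger_gap: 0.0108
t 15.35 tcp [0.4901 0.3243 0.3239] yaxis [ 0.991  0.133 -0.025] z [-0.025 -0.001 -1.   ] F [ 2.7  2.1 -7.5] gap 0.01084358892938157
rel norm [-0.0002 -0.0065  0.1981]
roll norm (tool z down) -0.005 j6 0.29857876064762623
time_s: 15.6
tcp_pos: [0.4901, 0.3243, 0.3238]
eef_rot: [0.658, 0.753, -0.009, -0.009]
contact_force: [0.1, 1.2, -4.4]
finger_gap: 0.0104
t 15.6 tcp [0.4901 0.3243 0.3238] yaxis [ 0.991  0.133 -0.026] z [-0.026 -0.002 -1.   ] F [ 0.1  1.2 -4.4] gap 0.010390846152802577
rel norm [-1.000e-04 -6.300e-03  1.978e-01]
roll norm (tool z down) -0.004 j6 0.2985384345062026
```

```bash
python3 -m creep '[0,0,0,0.07,0]'; python3 -m creep '[0,0,0,0,0, 0,0,0,0,0]'; python3 -m creep '[0,0,0,0.07,0]'; python3 -m creep '[0,0,0,0,0, 0,0,0,0,0]'; python3 -c "
from h import *
rel([.4844,.3236,0.225],np.radians(7.8))"
```

```text
time_s: 15.68
tcp_pos: [0.4943, 0.3266, 0.2983]
eef_rot: [0.658, 0.753, -0.0, -0.005]
contact_force: [3.4, 1.8, -1.7]
finger_gap: 0.0108
time_s: 15.85
tcp_pos: [0.4937, 0.3264, 0.2978]
eef_rot: [0.658, 0.753, -0.001, -0.006]
contact_force: [-0.4, -0.2, -2.1]
finger_gap: 0.0104
time_s: 15.93
tcp_pos: [0.5002, 0.3298, 0.2747]
eef_rot: [0.658, 0.753, 0.01, -0.001]
contact_force: [1.9, 2.1, -3.3]
finger_gap: 0.0108
time_s: 16.1
tcp_pos: [0.5014, 0.3304, 0.2773]
eef_rot: [0.658, 0.753, 0.011, -0.0]
contact_force: [1.2, -0.2, -1.1]
finger_gap: 0.0107
t 16.1 tcp [0.5014 0.3304 0.2773] yaxis [0.991 0.134 0.017] z [ 0.015  0.017 -1.   ] F [ 1.2 -0.2 -1.1] gap 0.010686675411230667
rel norm [-0.0104 -0.0373  0.1039]
roll norm (tool z down) -0.004 j6 0.2984020430467629
```

```bash
python3 -m creep '[0,-0.003,-0.012,0,0, 0,-0.007,-0.025,0.0,0, 0,-0.01,-0.036,0.01,0, 0,-0.01,-0.036,0.02,0, 0,-0.01,-0.036,0.02,0]'; python3 -c "
from h import *
rel([.4844,.3236,0.225],np.radians(7.8))"
```

```text
time_s: 16.52
tcp_pos: [0.4836, 0.3229, 0.2663]
eef_rot: [0.658, 0.753, 0.011, -0.0]
contact_force: [-0.3, -0.4, -4.6]
finger_gap: 0.0112
t 16.5167 tcp [0.4836 0.3229 0.2663] yaxis [0.991 0.134 0.015] z [ 0.013  0.016 -1.   ] F [-0.3 -0.4 -4.6] gap 0.011152674212186239
rel norm [0.     0.0006 0.0826]
roll norm (tool z down) -0.004 j6 0.299226580511313
```

```bash
python3 -m creep '[0,0,0,0.015,0, 0,0,0,0.035,0, 0,0,0,0.055,0, 0,0,0,0.075,0, 0,0,0,0.08,0]'; python3 - <<'E'
from h import *
rel([.4844,.3236,0.174],np.radians(7.8))
c=snap('side','side10')
cv2.imwrite('pics/c10.png',cv2.resize(c['color'][60:150,130:230,::-1],None,fx=7,fy=6.6,interpolation=cv2.INTER_CUBIC))
cv2.imwrite('pics/c10.png',cv2.resize(c['color'][65:145,130:230,::-1],None,fx=7,fy=7,interpolation=cv2.INTER_CUBIC))
E
```

```text
time_s: 16.93
tcp_pos: [0.4825, 0.3228, 0.2227]
eef_rot: [0.658, 0.753, 0.008, -0.002]
contact_force: [-0.7, -0.1, -5.5]
finger_gap: 0.0107
t 16.9333 tcp [0.4825 0.3228 0.2227] yaxis [0.991 0.134 0.01 ] z [ 0.008  0.014 -1.   ] F [-0.7 -0.1 -5.5] gap 0.010665151257204464
rel norm [-0.0001  0.003   0.0973]
roll norm (tool z down) -0.004 j6 0.2991597302856638
```

View pics/c10.png

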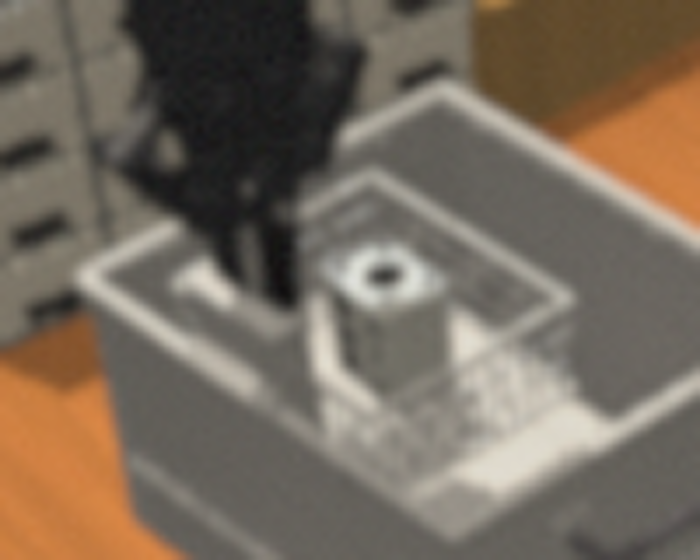

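```bash
python3 - <<'E'
from h import *
c=load('side10'); s=st(); R=Ro.from_quat(s['eef_rot']).as_matrix(); tcp=s['tcp_pos']
ex,ez=R[:,1],-R[:,2]; ey=-R[:,0] if (-R[:,0])[1]>0 else R[:,0]
ex=ex if ex[0]>0 else -ex
def B(x,y,z): # basket frame mm -> world
    return tcp+ (x+59)/1e3*ex+ y/1e3*ey+(z-106)/1e3*ez
im=cv2.resize(c['color'][65:145,130:230,::-1],None,fx=7,fy=7,interpolation=cv2.INTER_CUBIC)
def dr(P,col):
    p=proj(c,P); q=((p-[130,65]+.5)*7).astype(int); cv2.circle(im,tuple(int(v) for v in q),3,col,-1)
for y in(-30,30):
    for x,z,col in((-83,47,(0,0,255)),(-75.5,55,(0,255,0)),(-77,85,(255,0,0))): dr(B(x,y,z),col)
dr(B(60,70,55),(255,0,255));dr(B(60,-70,55),(255,0,255))
g=np.radians(7.8); ct=np.array([0.582,0.3366])
for y in np.linspace(-.13,.13,7):
    q=ct+(-.1075)*np.array([np.cos(g),np.sin(g)])+y*np.array([-np.sin(g),np.cos(g)]); dr([*q,.15],(0,255,255))
cv2.imwrite('pics/c11.png',im)
E
```

```text
(no output)
```

View pics/c11.png

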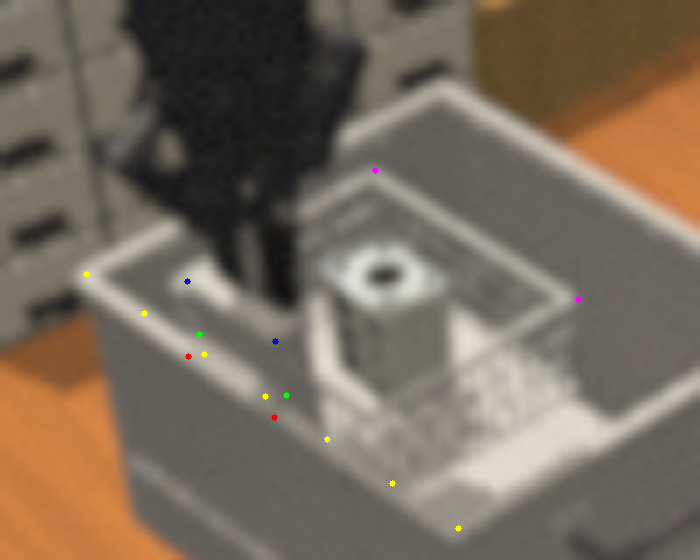

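```bash
python3 - <<'E'
from h import *
c=load('side10'); o=[]
for n in('side0','side10'):
    o.append(cv2.resize(load(n)['color'][98:132,140:182,::-1],None,fx=9,fy=14,interpolation=cv2.INTER_NEAREST))
o=[cv2.resize(load(n)['color'][98:132,140:180,::-1],None,fx=10,fy=10,interpolation=cv2.INTER_NEAREST) for n in('side0','side10')]
cv2.imwrite('pics/c12.png',np.hstack(o))
E
```

```text
(no output)
```

View pics/c12.png

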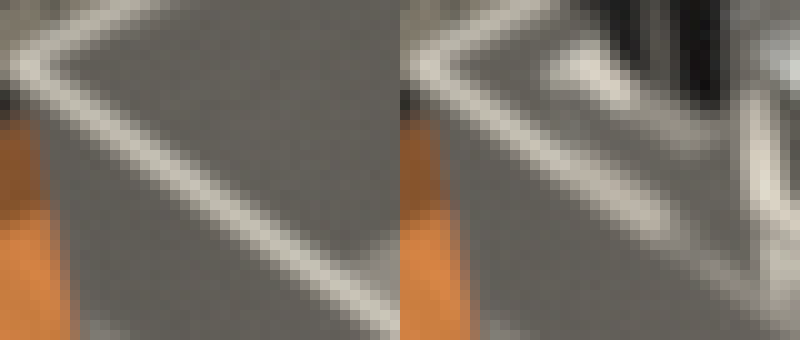

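The flare band lands where FK predicts: at pixel (163,118) both measured and predicted. So the hook and rim estimates share one frame. Lowering over the rim while watching the force.

```bash
python3 -m creep '[0,0,0.004,0.005,0, 0,0,0.004,0.018,0, 0,0,0.004,0.03,0, 0,0,0.004,0.042,0, 0,0,0.004,0.05,0]'; python3 -c "
from h import *
rel([.4844,.3236,0.174],np.radians(7.8))"
```

```text
time_s: 17.4
tcp_pos: [0.4845, 0.3233, 0.1971]
eef_rot: [0.658, 0.753, 0.008, -0.002]
contact_force: [-0.6, -0.2, -4.5]
finger_gap: 0.0108
t 17.4 tcp [0.4845 0.3233 0.1971] yaxis [0.991 0.134 0.009] z [ 0.007  0.014 -1.   ] F [-0.6 -0.2 -4.5] gap 0.010811519000859455
rel norm [ 0.     -0.0006  0.0462]
roll norm (tool z down) -0.004 j6 0.29803164976637336
```

```bash
python3 - <<'E'
from h import *
c=snap('side','side13')
cv2.imwrite('pics/c13.png',cv2.resize(c['color'][85:145,135:215,::-1],None,fx=9,fy=9,interpolation=cv2.INTER_CUBIC))
E
```

```text
(no output)
```

View pics/c13.png

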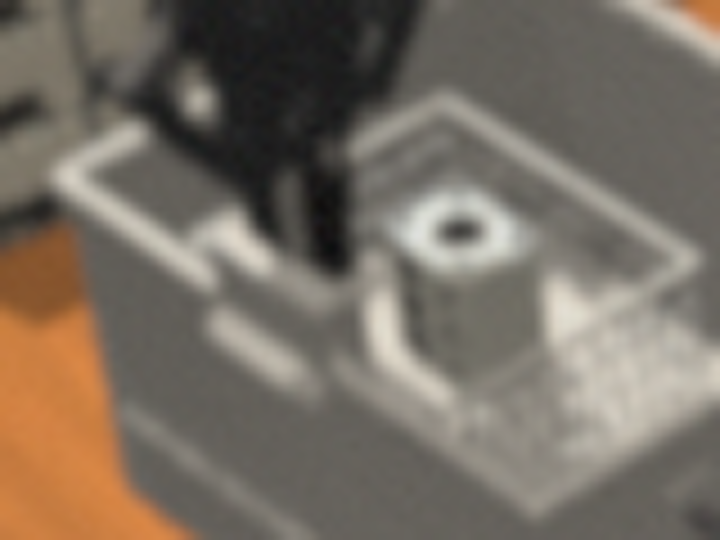

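The lip (crop (255,350)) now covers the outer side of the rim, and the rim line disappears behind the hook. That is correct, so I continue down.

```bash
python3 -m creep '[0,0,0,0.006,0, 0,0,0,0.014,0, 0,0,0,0.022,0, 0,0,0,0.03,0, 0,0,0,0.034,0]'; python3 -c "
from h import *
rel([.4834,.3236,0.174],np.radians(7.8))"
```

```text
time_s: 17.87
tcp_pos: [0.4838, 0.3231, 0.1785]
eef_rot: [0.658, 0.753, 0.006, -0.002]
contact_force: [-0.8, -0.0, -4.3]
finger_gap: 0.0109
t 17.8667 tcp [0.4838 0.3231 0.1785] yaxis [0.991 0.134 0.007] z [ 0.005  0.013 -1.   ] F [-0.8 -0.  -4.3] gap 0.010859137954914829
rel norm [ 0.0009 -0.0008  0.009 ]
roll norm (tool z down) -0.004 j6 0.29797931030999714
```

```bash
python3 -m creep '[0,0,0,0.004,0, 0,0,0,0.008,0, 0,0,0,0.01,0]';python3 -m creep '[0,0,0,0.002,0, 0,0,0,0.004,0]'
```

```text
time_s: 18.12
tcp_pos: [0.4839, 0.3232, 0.1739]
eef_rot: [0.658, 0.753, 0.006, -0.002]
contact_force: [-1.9, -0.7, 1.2]
finger_gap: 0.0108
time_s: 18.28
tcp_pos: [0.484, 0.3233, 0.1738]
eef_rot: [0.658, 0.753, 0.006, -0.002]
contact_force: [-5.2, -2.5, 10.8]
finger_gap: 0.0107
```

```bash
python3 -m creep '[0.15,0,0,-0.001,0, 0.25,0,0,-0.001,0, 0.4,0,0,-0.001,0, 0.6,0,0,-0.001,0, 0.8,0,0,-0.001,0]' 40; python3 - <<'E'
from h import *
rel([.4834,.3236,0.26])
c=snap('side','side14')
cv2.imwrite('pics/c14.png',cv2.resize(c['color'][75:145,130:220,::-1],None,fx=8,fy=8,interpolation=cv2.INTER_CUBIC))
E
```

```text
time_s: 18.7
tcp_pos: [0.4844, 0.3235, 0.1747]
eef_rot: [0.658, 0.753, 0.007, -0.002]
contact_force: [-1.0, -0.6, 0.6]
finger_gap: 0.0569
t 18.7 tcp [0.4844 0.3235 0.1747] yaxis [0.991 0.134 0.008] z [ 0.006  0.013 -1.   ] F [-1.  -0.6  0.6] gap 0.05692933305213152
rel norm [ 0.0025 -0.0006 -0.1707]
```

View pics/c14.png

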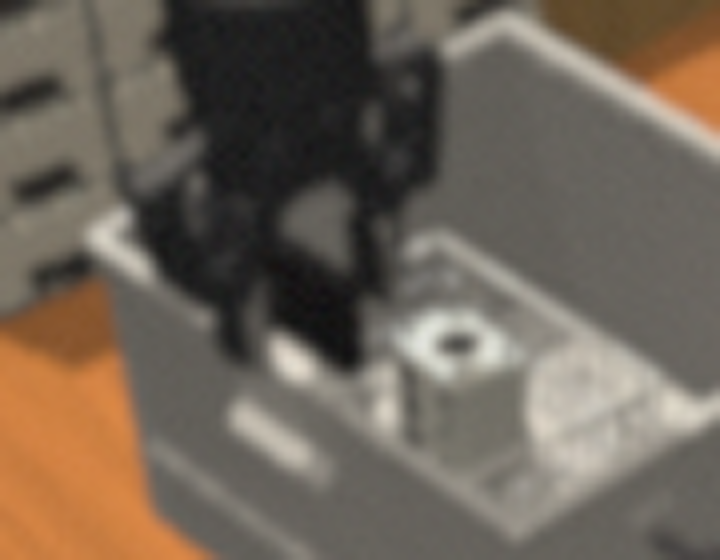

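The fingers are open around the grip. The hook stays on the rim with the lip outside (crop (280,440)), and the block is upright. Withdrawing straight up.

```bash
python3 -m creep '[0.85,0,0,-0.015,0, 0.85,0,0,-0.04,0, 0.85,0,0,-0.08,0, 0.85,0,0,-0.13,0, 0.85,0,0,-0.2,0]'; python3 -m creep '[0.85,0,0,-0.08,0, 0.85,-0.08,0,-0.12,0, 0.85,-0.16,0,-0.12,0, 0.85,-0.24,0,-0.12,0, 0.85,-0.3,0,-0.12,0]'; python3 -m creep '[0.85,-0.06,0,0,0, 0.85,-0.14,0,0,0, 0.85,-0.2,0,0,0, 0.85,-0.25,0,0,0, 0.85,-0.25,0,0,0]';python3 - <<'E'
from h import *
rel([.4834,.3236,0.26])
c=snap('side','side15');o=[cv2.resize(c['color'][70:170,130:255,::-1],None,fx=6,fy=5.8,interpolation=cv2.INTER_CUBIC)]
cv2.imwrite('pics/c15.png',o[0]); snap('top','top15')
E
```

```text
time_s: 19.17
tcp_pos: [0.4824, 0.3215, 0.2742]
eef_rot: [0.658, 0.753, 0.005, -0.003]
contact_force: [0.5, 0.9, 0.4]
finger_gap: 0.0723
time_s: 19.58
tcp_pos: [0.503, 0.1699, 0.3353]
eef_rot: [0.658, 0.753, 0.006, -0.001]
contact_force: [1.2, -0.3, -0.2]
finger_gap: 0.0724
time_s: 20.0
tcp_pos: [0.5205, 0.0417, 0.3357]
eef_rot: [0.66, 0.751, 0.006, 0.001]
contact_force: [0.1, -0.4, -0.2]
finger_gap: 0.0727
t 20.0 tcp [0.5205 0.0417 0.3357] yaxis [0.992 0.128 0.01 ] z [ 0.009  0.008 -1.   ] F [ 0.1 -0.4 -0.2] gap 0.07274620399584093
rel norm [ 0.5677 -0.0029  0.155 ]
```

View pics/c15.png

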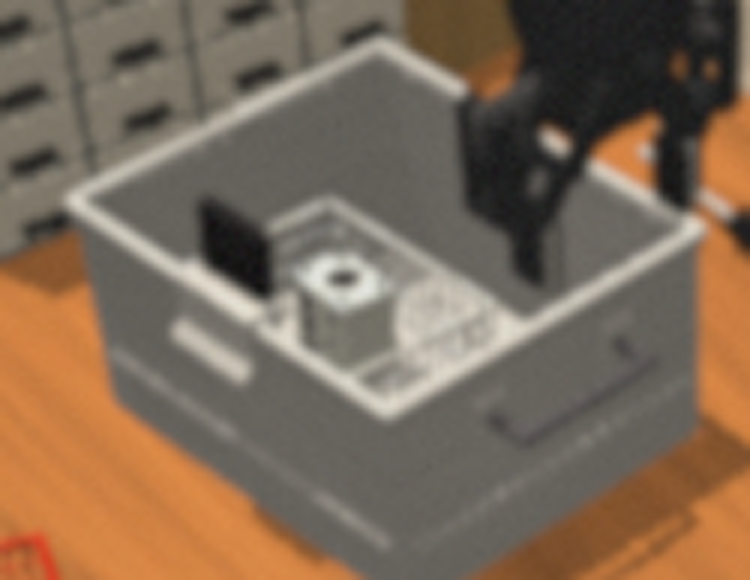

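View pics/top15.png

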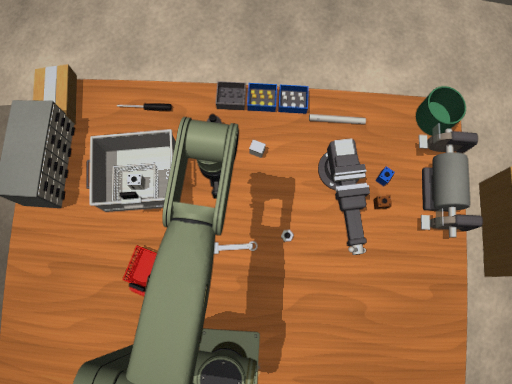

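The basket hangs with its hook on the near rim (lip at side crop (210,350)), the grip is upright, the block stands in it, and the bystanders look undisturbed in the top view. I'll let the arm settle, check for any change, and hand in.

```bash
python3 -m creep '[0.85,0,0,0,0, 0.85,0,0,0,0, 0.85,0,0,0,0, 0.85,0,0,0,0, 0.85,0,0,0,0]'; python3 - <<'E'
from h import *
a=load('side15')['color'];b=snap('side','side16')['color']
d=np.abs(a[75:150,135:200].astype(int)-b[75:150,135:200]).max(2); print('changed px in basket area',int((d>40).sum()))
# level: basket front rim corners (known size) from top+side
z=load('side0')['color']; 
for n,(x0,x1,y0,y1) in {'billet':(288,312,170,200),'nut':(238,262,250,270),'wrench':(172,222,208,250),'red':(90,150,150,215),'vice base':(275,345,240,340)}.items():
    print(n,int((np.abs(z[y0:y1,x0:x1].astype(int)-b[y0:y1,x0:x1]).max(2)>60).sum()))
from rig import job_done
print(job_done())
E
```

```text
time_s: 20.52
tcp_pos: [0.5199, 0.0461, 0.3354]
eef_rot: [0.658, 0.753, 0.007, -0.001]
contact_force: [-0.9, -0.2, -0.3]
finger_gap: 0.0726
changed px in basket area 0
billet 0
nut 157
wrench 42
red 743
vice base 68
the job is handed in; nothing more can be done
None
```

View pics/side16.png

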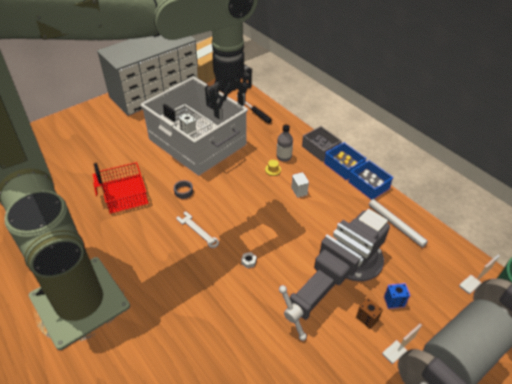

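The drilled valve block is in the wire basket, and the loaded basket hangs on the tank's near rim. I handed the job in at about 20.6 s of the 59 s allowed.

**What I did:** I lifted the block straight out of the vice and set it upright in the basket on the bench. I then took the basket by its grip at 100–110 N, lowered the hook over the rim until it touched at the predicted height, let go and withdrew.

**Last checks:**
- **Hanging:** The last side view shows the lip outside the rim, the grip upright and the block standing in the basket. Between two side pictures about half a second apart, nothing changed in the basket area. I judged it level by eye and did not measure the tilt.
- **Forces:** The highest force I read was about 14 N, when setting the block down. The gripper was open and touching nothing at the end.
- **Bystanders:** A pixel comparison with the first side picture showed no change at the billet. It did show changes around the nut, wrench, red basket and vice. In the last side view these all sit where they did at the start, so I put the changes down to the arm's shadow and, at the vice, the removed block. I looked at that picture after handing in and did not measure their positions.

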